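# Clear the sample plate and park the scraper

### The job

Holding the blue scraper block upright on its black edge, wipe all five loose stone chips off the steel plate into the white trough at its end, moving them with the scraper and not with the fingers. Then lay the scraper down on its broad face on the bench (on the black top or the pale blue pad) and let go of it, take it again across its width, and leave it lying flat across the two white rests, square to them and between their end stops. Leave the tube rack, bottle and beaker where they stand.

Things in the scene. Friction and masses are not known exactly. Their poses are not given: they have to be found in the camera images.
- scraper: blue rigid scraper block with a black wiping edge, 24 (own x) x 140 (own y, length) x 56 mm (own z), about 0.17 kg. Origin at the centre of the black edge's underside. Starts standing on that edge on the bench, own z up; stands safely by itself. Pushed sideways near its top it tips onto its broad 140 x 56 face, own x then vertical (up or down, either is fine).
- scraper_mid (a point): centre of the scraper block, 28 mm along own z from its origin: 28 mm above its support when it stands on edge, 12 mm when it lies flat.
- station: fixed steel plate with a white catch trough at its +y end. Origin on the bench under the plate's centre. Plate top 45 mm above the bench, x -79 to 79 mm between grey side rails, y -94 (grey end rail) to +100 mm (open edge, no rail); rails 8 mm high, the side rails 8 and the end rail 6 mm thick. Wipe along +y: the scraper fits across with 9 mm to spare at each end.
- trough (a point): centre of the trough's inner floor, 5 mm above the bench; axes as the station. Inside it is 162 mm (x) by 104 mm (y); outer walls 30 mm high above the bench; the plate's end face is its fourth wall, so chips drop off the open edge straight into it.
- chip1: reddish brown stone chip, 20 x 16 x 10 mm, about 10 g, lying loose on the plate at any yaw (one of five alike); origin at the centre of its underside. The first 40 mm of the plate's y span, from the end rail on, are always free of chips at the start.
- chip2: reddish brown stone chip, 20 x 16 x 10 mm, about 10 g, lying loose on the plate at any yaw; origin at the centre of its underside. The first 40 mm of the plate's y span, from the end rail on, are always free of chips at the start.
- chip3: reddish brown stone chip, 20 x 16 x 10 mm, about 10 g, lying loose on the plate at any yaw; origin at the centre of its underside. The first 40 mm of the plate's y span, from the end rail on, are always free of chips at the start.
- chip4: reddish brown stone chip, 20 x 16 x 10 mm, about 10 g, lying loose on the plate at any yaw; origin at the centre of its underside. The first 40 mm of the plate's y span, from the end rail on, are always free of chips at the start.
- chip5: reddish brown stone chip, 20 x 16 x 10 mm, about 10 g, lying loose on the plate at any yaw; origin at the centre of its underside. The first 40 mm of the plate's y span, from the end rail on, are always free of chips at the start.
- rests: fixed pair of white rests on a 6 mm high, 30 mm wide aluminium foot. Origin on the bench midway between them. Blocks at y -76 to -40 and +40 to +76 mm, x -33 to 33 mm; flat tops 40 mm above the bench, 80 mm free between the blocks. End stops at y = +-76 to 82 mm stand 8 mm above the tops: the scraper lies along y between them with 6 mm to spare at each end.
- rest_mid (a point): point midway between the two rests at the height of their tops, 40 mm above the bench; axes as rests. The centre of the parked scraper lies 12 mm above it.
- tube_rack: white rack with eight blue-capped tubes, 75 x 140 x 98 mm, loose, origin under its centre; bystander.
- bottle: amber bottle, 66 mm across, 130 mm high, loose, origin under its centre; bystander.
- beaker: clear beaker, 72 mm across at the rim, 80 mm high, loose, origin under its centre; bystander.
There are look-alikes about, which are no part of the job. Leave any turquoise or yellow look-alike of the scraper alone. What is shaped like the rests but green is not meant.

How it is judged:
By the outcome, as a careful person would: the job done as asked, in the order asked, and still so for the second after the job is handed in, with the robot touching nothing.
It also fails if it takes over 66 s, if anything falls off the work surface, if the arm or the gripper's body presses on something with over 40 N, if the wrist force passes 120 N, or if a joint passes its speed limit or range.

### The arm

A 6-joint arm with a two-finger parallel gripper is mounted at the origin on the work surface. World frame = base frame: x ahead of the robot, y to its left, z up, the work surface at z = 0. Lengths are in m, angles in rad, forces in N, time in s.
With the tool pointing down it reaches from about 0.325 to 0.9 m from the base axis. Payload 3.5 kg.
Tool frame: the origin (TCP) lies at the very end of the fingers, on their centre line; the grasp point (between the pads) lies 19 mm behind it; z points along the fingers, y is the direction in which the jaws open and shut (so a half turn about z gives the same grasp; the last joint's range is limited). The gripper opens to 85 mm and grips with 20 to 120 N. Pads are 22 mm wide; open, the fingers measure 114 mm over their backs; the gripper's body (76 mm by 85 mm) begins 54 mm behind the grasp point. The pads swing forward as they close: fully open they stand 13 mm farther back than shut.
Start: joints at [-1.36, 0.276, -0.026, 1.268, 0, 1.467], TCP at [0.193, -0.594, 0.231] pointing down, gripper open.
Joint ranges: [-3.12, 3.12], [-0.85, 1.88], [-1.08, 1.24], [-1.95, 2.15], [-1.57, 1.53], [-3.14, 3.14]. Speed limits (rad/s): [2.57, 2.57, 3.14, 3.14, 3.14, 3.14].

### API

Orientations are given as a unit quaternion [x, y, z, w].
In Python, from plant import * gives the robot as it stands.
- The arm moves only by the tool servo_tool, never from a script. Its argument "commands" is a list of rows, each a list of 7 numbers: the turn, a rotation vector about the tool's x, y, z scaled (see below), then the shift along the tool's x, y, z scaled (see below), then the closure, from 0 (fully open) to 1 (shut). In form: [[rx, ry, rz, x, y, z, hand], ...]. A call has 1 to 10 rows; each row is the pose to reach, as a shift and turn from the pose measured when the call began, along the tool's axes at that moment; what a row does not reach only later rows make up. The controller multiplies each number of a shift by 1000 mm and each number of a turn by 120 degrees. A row lasts 1/10 s, in which the tool goes at most 50 mm and 8.59 degrees, less where a joint would pass 70% of its speed; a pose out of reach is approached as far as the arm can. A call with a number of a shift or a turn outside -1 to 1 is refused whole. A call with a gripper value outside its range is refused whole. The fingers move at their own pace and stop on an object; "squeeze" is the grip in N (left out, the last holds). Time passes only in rows, so rows that repeat a pose let the fingers close. It gives the time, the measured TCP pose, the force and the opening at its end, in the units of the state.
- state(): the state, without advancing time (a new reading comes with each control period).
- get_image(name): name is "side" or "top" or "wrist"; returns the picture (420x560x3 uint8, red, green, blue); there is no depth.
- camera_info(name): a dict with "mtx" (3x3 intrinsics, pixels), "R" (3x3) and "t" (3): a world point X has camera coordinates R X + t; the wrist camera has in their place "tool_from_camera" (4x4, takes a point from camera to tool coordinates, whose origin is the TCP and whose axes are the flange's). Camera axes: x right, y down, z forward; pixel columns grow to the right and rows downward; lengths in m; the calibration is good to about 2 mm. A picture is of the moment at which its call begins: read the wrist's pose just before it. camera_info takes no time and is no camera call.
- sign_off(): hands the job in, once; it reports no verdict.
The state is a dict: "time": time; "joints": joint angles; "qvel": joint speeds; "joint_efforts": joint torques, N m; "tool_pos": TCP position; "orientation": TCP orientation; "force": force on the tool from outside, world axes, zero at the start; "wrist_torque": the same for the moment, N m; "grip_width": opening from 0.0 (shut) to 1.0 (fully open).
Only numpy, scipy, OpenCV 4.12 (cv2) and the standard library are available. Lean on these libraries where they do the work, as an engineer would, in place of code of your own. Each camera call takes 0.05 s, during which the arm holds its last target.

## Working session

There is one attempt and no reset: what is moved stays moved. The work goes in short steps, Python scripts to look and compute and a tool call to move; the robot and the scene stay as the last step left them, time stands still between calls to the robot, and variables do not carry over. Pictures are saved under pics/ and viewed, and the job is handed in when it is done.

Besides the shell and the picture viewer there is one more tool, called after "Emit:" by a JSON object that holds its "name" and its "arguments", one argument or row to a line. servo_tool: Moves the arm, as the interface text tells. Shifts and turns lie within -1 to 1; 1 stands for 1000 mm of shift or 120 degrees of turn. Its arguments: {"type":"object","properties":{"commands":{"type":"array"},"squeeze":{"type":"number"}},"required":["commands"]}

```bash
mkdir -p pics; ls; python3 - <<'E'
from plant import *
import cv2
s=state(); print(s)
for n in("side","top","wrist"):
    im=get_image(n); cv2.imwrite(f"pics/{n}0.png",im[:,:,::-1]); 
    print(n,camera_info(n))
E
```

```text
pics
{'time': 0.0, 'joints': array([-1.36036942e+00,  2.77129828e-01, -2.79235674e-02,  1.26798487e+00,
        3.97664859e-05,  1.46741099e+00]), 'qvel': array([ 2.41741925e-04,  5.05568649e-04, -5.58426080e-04,  1.48050362e-03,
       -4.19517377e-04, -4.55425335e-05]), 'joint_efforts': array([-9.39281308e-04, -4.45506513e+01,  2.95203406e+01,  1.63055031e-02,
       -3.96732312e-04, -9.41229814e-06]), 'tool_pos': array([ 0.19277337, -0.59369542,  0.23014155]), 'orientation': array([ 9.87714851e-01,  1.56262969e-01, -4.01117298e-05, -1.12042726e-03]), 'force': array([-0.49954463, -0.10757892, -0.22836722]), 'wrist_torque': array([-0.01125502, -0.03452389,  0.01840411]), 'grip_width': 1.0029763960949392}
side {'mtx': array([[451.53489905,   0.        , 284.34445673],
       [  0.        , 451.53489905, 214.87696947],
       [  0.        ,   0.        ,   1.        ]]), 'R': array([[-0.99854378, -0.0539061 , -0.0021086 ],
       [-0.03349295,  0.65010854, -0.75910283],
       [ 0.04229109, -0.75792679, -0.65096732]]), 't': array([0.47866858, 0.08085463, 1.11498213])}
top {'mtx': arra
[... 185 characters left out ...]
909, -0.01135809],
       [-0.99019515, -0.00982971, -0.13934471],
       [ 0.13921482,  0.01285255, -0.99017879]]), 't': array([-0.0113707 ,  0.51179024,  1.21585539])}
wrist {'mtx': array([[307.17867232,   0.        , 280.90389584],
       [  0.        , 307.17867232, 211.37959612],
       [  0.        ,   0.        ,   1.        ]]), 'tool_from_camera': array([[ 3.01094742e-04, -9.45542692e-01, -3.25497969e-01,
         8.38517516e-02],
       [ 9.99999932e-01,  3.54111651e-04, -1.03634939e-04,
        -4.27142396e-05],
       [ 2.13253882e-04, -3.25497915e-01,  9.45542734e-01,
        -1.42326472e-01],
       [ 0.00000000e+00,  0.00000000e+00,  0.00000000e+00,
         1.00000000e+00]])}
```

View pics/top0.png

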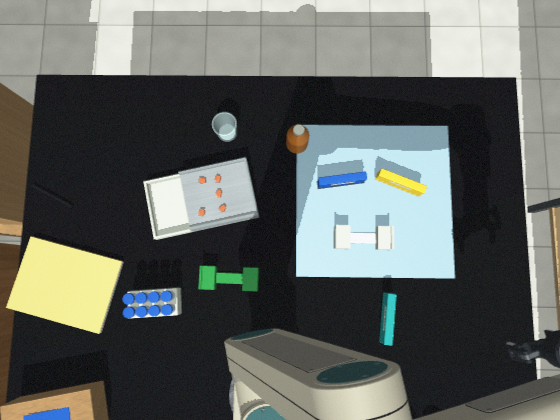

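View pics/side0.png

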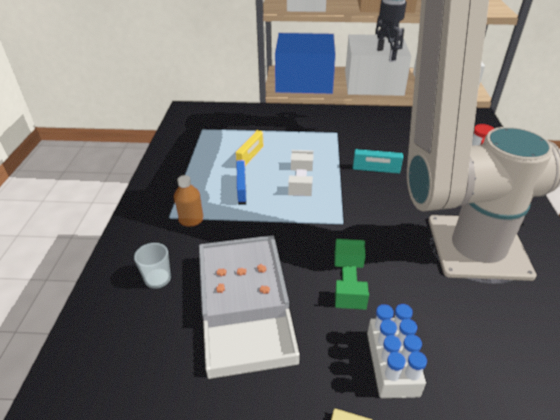

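View pics/wrist0.png

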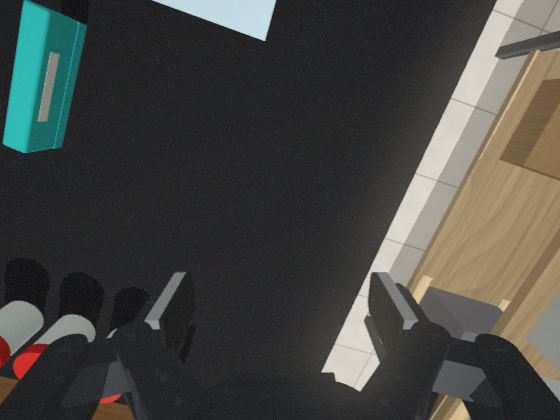

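```bash
cat > h.py <<'E'
import numpy as np, cv2
from scipy.spatial.transform import Rotation as Rn
from plant import *
def ray(cam,uv,z,pose=None):
    c=camera_info(cam); K=c["mtx"]; d=np.linalg.inv(K)@np.array([uv[0],uv[1],1.])
    if cam=="wrist":
        T=c["tool_from_camera"]; p,q=pose; W=Rn.from_quat(q).as_matrix()
        o=W@T[:3,3]+p; d=W@T[:3,:3]@d
    else:
        o=-c["R"].T@c["t"]; d=c["R"].T@d
    return o+d*(z-o[2])/d[2]
def proj(cam,X,pose=None):
    c=camera_info(cam);K=c["mtx"]
    if cam=="wrist":
        T=c["tool_from_camera"];p,q=pose;W=Rn.from_quat(q).as_matrix()
        x=T[:3,:3].T@(W.T@(np.array(X)-p)-T[:3,3])
    else: x=c["R"]@np.array(X)+c["t"]
    x=K@x; return x[:2]/x[2]
E
python3 - <<'E'
import cv2
a=cv2.imread('pics/top0.png')
b=cv2.resize(a[110:260,130:290],None,fx=5,fy=5,interpolation=cv2.INTER_CUBIC);cv2.imwrite('pics/c1.png',b[:, :][:600,:800] if 0 else cv2.resize(b,(640,600)))
b=cv2.resize(a[140:265,300:460],None,fx=4.8,fy=4.8,interpolation=cv2.INTER_CUBIC);cv2.imwrite('pics/c2.png',b)
E
```

```text
(no output)
```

View pics/c1.png

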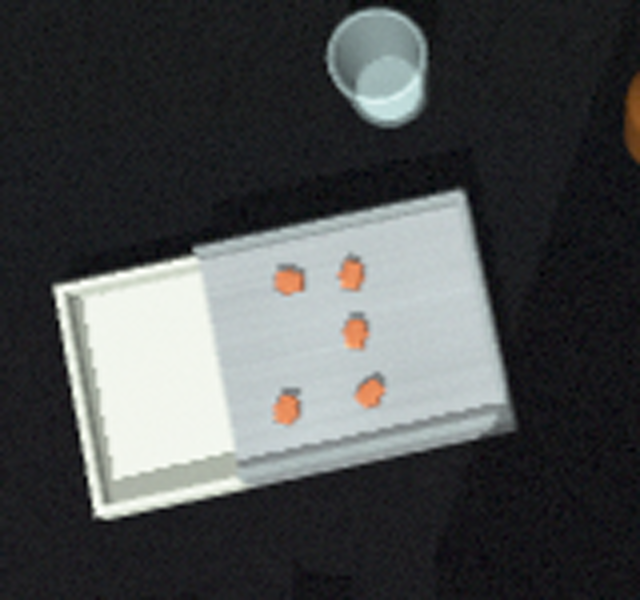

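View pics/c2.png

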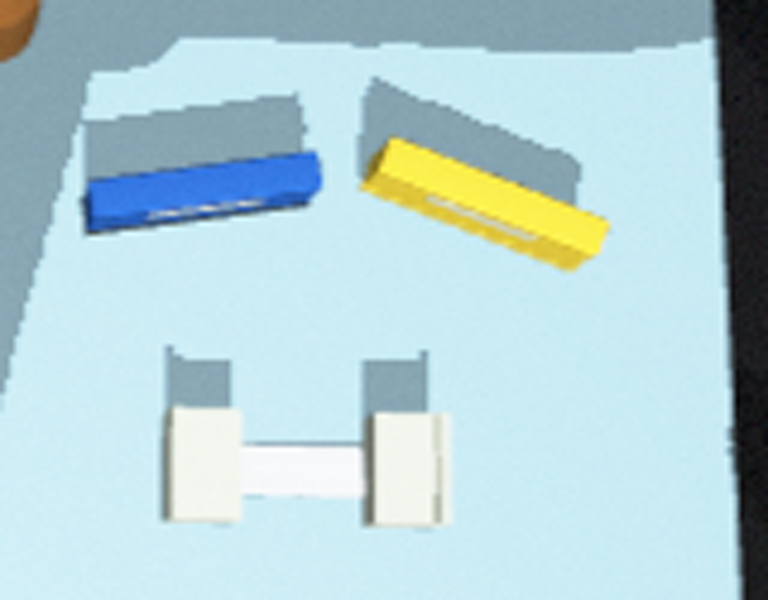

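```bash
cat > m.py <<'E'
from h import *
a=cv2.imread('pics/top0.png').astype(int); B,G,R=a[...,0],a[...,1],a[...,2]
roi=np.zeros(B.shape,bool); roi[165:195,310:372]=1
m=(B-R>90)&roi
print("blue",m.sum(), np.unique(B[m]//15*15,return_counts=True))
def box(m,z,name,cam="top"):
    ys,xs=np.nonzero(m)
    cs,_=cv2.findContours(m.astype(np.uint8),cv2.RETR_EXTERNAL,cv2.CHAIN_APPROX_NONE)
    c=max(cs,key=cv2.contourArea)[:,0,:]
    P=np.array([ray(cam,p,z)[:2] for p in c])*1000
    r=cv2.minAreaRect(P.astype(np.float32)); 
    b=cv2.boxPoints(r); e=[b[1]-b[0],b[2]-b[1]]; L=max(e,key=np.linalg.norm)
    print(name,"c",np.round(r[0],1),"size",np.round(r[1],1),"yaw long axis",round(np.degrees(np.arctan2(L[1],L[0]))%180,1)); return r
t=m&(B>170); box(t,.056,"scraper top")
# rests tops
roi=np.zeros(B.shape,bool); roi[222:252,330:352]=1
w=(np.minimum(np.minimum(R,G),B)>180)&(R>=B-8)
x1=box(w&roi,.040,"restL")
roi[:]=0; roi[222:252,374:396]=1
x2=box(w&roi,.040,"restR")
c=(np.array(x1[0])+x2[0])/2; d=np.array(x1[0])-x2[0]; print("rests",c,np.linalg.norm(d),np.degrees(np.arctan2(d[1],d[0])))
# chips
m=((R-B)>80)&(R>150); m[:150]=0; m[225:]=0; m[:,:190]=0; m[:,235:]=0
n,l,s,ce=cv2.connectedComponentsWithStats(m.astype(np.uint8))
for i in range(1,n):
    if s[i,4]>8: print("chip",ce[i].round(1),ray("top",ce[i],.053).round(3),s[i,4])
# station corners (from crop): scale 4 , off 130,110
for n,u in dict(plateTopLeft_out=(194,250),TL_in=(205,262),TRout=(463,190),BRout_top=(503,404)).items():
    uv=(130+u[0]/4,110+u[1]/4); print(n,uv,ray("top",uv,.053).round(4))
print("open edge", ray("top",(130+205/4,110+265/4),.045),ray("top",(130+237/4,110+465/4),.045))
for u in((55,285),(100,520)): print("trough corner",ray("top",(130+u[0]/4,110+u[1]/4),.030))
E
python3 m.py
```

```text
blue 462 (array([120, 135, 150, 165, 180, 195, 210, 225, 240]), array([  2,   3,   9,  32,  43,  18,  26, 328,   1]))
scraper top c [ 607.5 -202. ] size [ 28.9 139.4] yaw long axis 98.0
restL c [ 443.7 -204.6] size [45.5 66.8] yaw long axis 179.2
restR c [ 442.2 -325.7] size [42.8 67.1] yaw long axis 178.7
rests [ 442.92242432 -265.11527252] 121.1049355703512 89.27804567471986
chip [217.3 178.4] [0.607 0.159 0.053] 29
chip [201.9 179.9] [0.602 0.203 0.053] 32
chip [218.3 193. ] [0.564 0.154 0.053] 32
chip [222.  207.9] [0.521 0.143 0.053] 32
chip [201.2 212. ] [0.509 0.202 0.053] 32
plateTopLeft_out (178.5, 172.5) [0.6237 0.272  0.053 ]
TL_in (181.25, 175.5) [0.6148 0.2636 0.053 ]
TRout (245.75, 157.5) [0.6701 0.0776 0.053 ]
BRout_top (255.75, 211.0) [0.513  0.0457 0.053 ]
open edge [0.61440669 0.26536972 0.045     ] [0.46806055 0.2362784  0.045     ]
trough corner [0.60171665 0.37918688 0.03      ]
trough corner [0.42863926 0.33721162 0.03      ]
```

```bash
cat >> h.py <<'E'
def st():
    s=state(); return s["tool_pos"],s["orientation"],s
def goal(p,xyaw):
    """row numbers for tool-down pose at p (m), tool x at yaw deg"""
    P,q,s=st(); W=Rn.from_quat(q).as_matrix()
    a=np.radians(xyaw); x=np.array([np.cos(a),np.sin(a),0]); z=np.array([0,0,-1.]); y=np.cross(z,x)
    T=np.stack([x,y,z],1)
    r=Rn.from_matrix(W.T@T).as_rotvec(degrees=True)/120; d=W.T@(np.array(p)-P)
    print("t",round(s["time"],2),"pos",P.round(4),"xyaw",round(np.degrees(np.arctan2(W[1,0],W[0,0])),2),"F",s["force"].round(1),"w",round(s["grip_width"],3),"j",s["joints"].round(2))
    print("ROW",np.round(np.r_[r,d],4))
E
python3 -c "
from h import *
goal([.607,-.202,.23],98)"
```

```text
t 0.15 pos [ 0.1928 -0.5939  0.2304] xyaw 17.98 F [ 0.8 -0.2  0.3] w 0.996 j [-1.36  0.28 -0.03  1.27  0.    1.47]
ROW [-6.000e-04 -6.000e-04 -6.668e-01  5.150e-01 -2.449e-01  9.000e-04]
```

Candidates in the top view: blue block (342,180), which matches; yellow block (401,182) and turquoise block (388,318), both look-alikes; a blue bin (47,413), which is off the bench. Rests: white (363,237) is the one meant, green (229,278) is not. The close crop shows the blue block on its black edge.

Emit:
{"name": "servo_tool", "arguments": {
  "commands": [
    [0,0,-0.667,0.515,-0.245,0,0],
    [0,0,-0.667,0.515,-0.245,0,0],
    [0,0,-0.667,0.515,-0.245,0,0],
    [0,0,-0.667,0.515,-0.245,0,0],
    [0,0,-0.667,0.515,-0.245,0,0],
    [0,0,-0.667,0.515,-0.245,0,0],
    [0,0,-0.667,0.515,-0.245,0,0],
    [0,0,-0.667,0.515,-0.245,0,0],
    [0,0,-0.667,0.515,-0.245,0,0],
    [0,0,-0.667,0.515,-0.245,0,0]
  ]
}}

```text
time: 1.15
tool_pos: [0.5568, -0.2487, 0.2307]
orientation: [0.655, 0.756, 0.0, -0.001]
force: [0.7, -1.2, 0.2]
grip_width: 0.999
```

```bash
python3 -c "
from h import *
goal([.607,-.202,.23],98)"
```

```text
t 1.15 pos [ 0.5568 -0.2487  0.2307] xyaw 98.23 F [ 0.7 -1.2  0.2] w 0.999 j [-0.53  0.25 -0.06  1.26  0.    0.9 ]
ROW [-0.0002 -0.0009  0.0019  0.039   0.0564  0.0008]
```

Emit:
{"name": "servo_tool", "arguments": {
  "commands": [
    [0,0,0.002,0.039,0.056,0,0],
    [0,0,0.002,0.039,0.056,0,0],
    [0,0,0.002,0.039,0.056,0,0]
  ]
}}

```text
time: 1.45
tool_pos: [0.6081, -0.1999, 0.2301]
orientation: [0.655, 0.756, 0.0, -0.001]
force: [-1.0, -1.1, -0.6]
grip_width: 0.996
```

```bash
python3 - <<'E'
from h import *
P,q,s=st(); im=get_image("wrist"); cv2.imwrite("pics/w1.png",im[:,:,::-1]); np.savez("w1.npz",P=P,q=q); goal([.607,-.202,.23],98)
E
```

```text
t 1.5 pos [ 0.6068 -0.2012  0.2301] xyaw 98.11 F [0.5 1.  0.2] w 1.0 j [-0.42  0.3   0.01  1.28  0.    1.01]
ROW [-0.0009 -0.0009  0.0009 -0.0008  0.0001  0.0001]
```

View pics/w1.png

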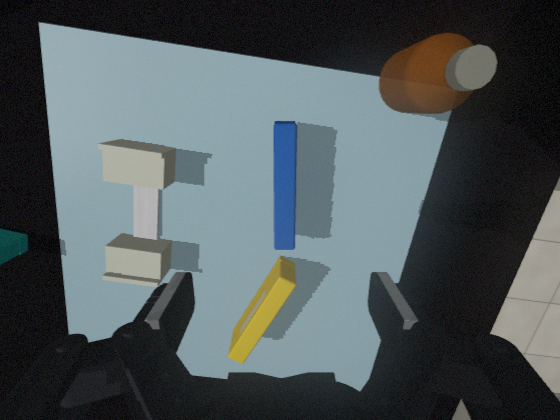

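```bash
cat > m2.py <<'E'
from h import *
d=np.load("w1.npz"); pose=(d["P"],d["q"])
a=cv2.imread('pics/w1.png').astype(int); B,G,R=a[...,0],a[...,1],a[...,2]
def box(m,z,name):
    cs,_=cv2.findContours(m.astype(np.uint8),cv2.RETR_EXTERNAL,cv2.CHAIN_APPROX_NONE)
    c=max(cs,key=cv2.contourArea)[:,0,:]
    P=np.array([ray("wrist",p,z,pose)[:2] for p in c])*1000
    r=cv2.minAreaRect(P.astype(np.float32)); b=cv2.boxPoints(r); e=[b[1]-b[0],b[2]-b[1]]; L=max(e,key=np.linalg.norm)
    print(name,cv2.minAreaRect(c)[0],"c",np.round(r[0],1),"size",np.round(r[1],1),"yaw",round(np.degrees(np.arctan2(L[1],L[0]))%180,1)); return r
m=(B-R>70)&(R<90); m[:, :260]=0; m[:,310:]=0
box(m,.056,"scraper")
# rests: corners of top faces, print values
print(a[160,130:140:5],a[145,110:170:20],a[260,110:170:10].tolist())
E
python3 m2.py
python3 -c "
import cv2
a=cv2.imread('pics/w1.png');b=cv2.resize(a[125:300,80:230],None,fx=4,fy=3.4*4/3.4,interpolation=cv2.INTER_CUBIC);cv2.imwrite('pics/c3.png',cv2.resize(b,(510,595)))"
```

```text
scraper (284.4999694824219, 185.5) c [ 611.6 -199.6] size [ 22.1 138.8] yaw 97.8
[[164 176 174]
 [165 177 176]] [[128 139 140]
 [ 92 100 101]
 [ 92 103 101]] [[161, 173, 171], [161, 173, 171], [161, 173, 171], [161, 173, 171], [162, 173, 173], [131, 144, 143]]
```

View pics/c3.png

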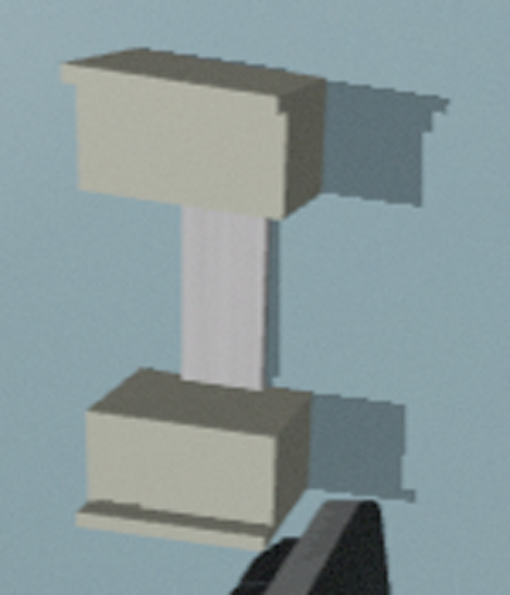

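```bash
python3 - <<'E'
from h import *
d=np.load("w1.npz"); pose=(d["P"],d["q"])
f=lambda u,v:ray("wrist",(80+u/3.4,125+v/3.4),.040,pose)[:2]*1000
A,B,C,D=f(77,190),f(285,218),f(88,410),f(275,437)
print(A,B,C,D,"w",np.linalg.norm(A-B),np.linalg.norm(C-D),"gap",np.linalg.norm(A-C),np.linalg.norm(B-D))
print("mid",(A+B+C+D)/4,"xyaw",[np.degrees(np.arctan2(*(e)[::-1])) for e in(B-A,D-C)],"y",[np.degrees(np.arctan2(*(e)[::-1])) for e in(A-C,B-D)])
goal([.6116,-.1996,.021],97.8)
E
```

```text
[ 411.69634888 -222.5431426 ] [ 478.96036255 -222.28739665] [ 412.17660093 -301.99321979] [ 477.16923753 -303.13571042] w 67.26449985497213 65.00267761372692 gap 79.45152866475722 80.86815175307369
mid [ 445.00063747 -262.48986737] xyaw [np.float64(0.21784446476442343), np.float64(-1.0070856202529836)] y [np.float64(90.34633170293827), np.float64(88.73086877440925)]
t 1.5 pos [ 0.6068 -0.2012  0.2301] xyaw 98.11 F [0.5 1.  0.2] w 1.0 j [-0.42  0.3   0.01  1.28  0.    1.01]
ROW [-0.0009 -0.0009  0.0026  0.0005  0.0054  0.2091]
```

Emit:
{"name": "servo_tool", "arguments": {
  "commands": [
    [-0.001,-0.001,0.003,0,0.005,0.05,0],
    [-0.001,-0.001,0.003,0,0.005,0.1,0],
    [-0.001,-0.001,0.003,0,0.005,0.15,0],
    [-0.001,-0.001,0.003,0,0.005,0.19,0],
    [-0.001,-0.001,0.003,0,0.005,0.209,0],
    [-0.001,-0.001,0.003,0,0.005,0.209,0],
    [-0.001,-0.001,0.003,0,0.005,0.209,1],
    [-0.001,-0.001,0.003,0,0.005,0.209,1],
    [-0.001,-0.001,0.003,0,0.005,0.209,1],
    [-0.001,-0.001,0.003,0,0.005,0.209,1]
  ],
  "squeeze": 60
}}

```text
time: 2.5
tool_pos: [0.6125, -0.2009, 0.0229]
orientation: [0.658, 0.753, 0.0, 0.002]
force: [-0.2, 0.7, -0.7]
grip_width: 0.332
```

```bash
python3 - <<'E'
from h import *
goal([.6116,-.1996,.021],97.8)
im=get_image("wrist"); cv2.imwrite("pics/w2.png",im[:,:,::-1])
E
```

```text
t 2.5 pos [ 0.6125 -0.2009  0.0229] xyaw 97.75 F [-0.2  0.7 -0.7] w 0.332 j [-0.42  0.48 -0.21  0.88 -0.    1.02]
ROW [ 0.0013  0.0009 -0.0004  0.0014 -0.0007  0.0019]
```

View pics/w2.png

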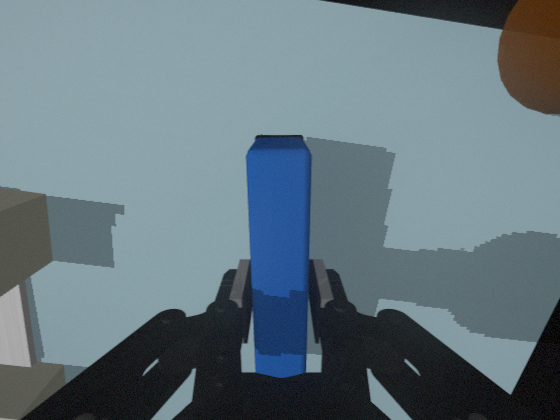

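Emit:
{"name": "servo_tool", "arguments": {
  "commands": [
    [0,0,0,0,0,0,1],
    [0,0,0,0,0,0,1],
    [0,0,0,0,0,0,1]
  ]
}}

```text
time: 2.85
tool_pos: [0.6123, -0.2007, 0.0229]
orientation: [0.658, 0.753, 0.0, 0.001]
force: [0.3, -0.2, -0.3]
grip_width: 0.27
```

```bash
python3 - <<'E'
from h import *
goal([.56,.10,.24],-167)
E
```

```text
t 2.85 pos [ 0.6123 -0.2007  0.0229] xyaw 97.77 F [ 0.3 -0.2 -0.3] w 0.27 j [-0.42  0.48 -0.21  0.88 -0.    1.02]
ROW [ 0.      0.0015 -0.7936  0.3046 -0.0107 -0.2177]
```

Emit:
{"name": "servo_tool", "arguments": {
  "commands": [
    [0,0,0,0,0,-0.03,1],
    [0,0,0,0,0,-0.08,1],
    [0,0,-0.07,0.02,0,-0.13,1],
    [0,0,-0.14,0.06,0,-0.18,1],
    [0,0,-0.21,0.1,0,-0.22,1],
    [0,0,-0.28,0.14,0,-0.24,1],
    [0,0,-0.35,0.17,0,-0.25,1],
    [0,0,-0.42,0.19,-0.0,-0.25,1],
    [0,0,-0.49,0.2,-0.0,-0.25,1],
    [0,0,-0.56,0.2,0,-0.25,1]
  ]
}}

```text
time: 3.85
tool_pos: [0.5839, -0.0001, 0.2724]
orientation: [0.126, 0.992, -0.0, 0.001]
force: [-0.4, -0.5, -2.3]
grip_width: 0.272
```

```bash
python3 - <<'E'
from h import *
goal([.58,.0,.275],-167)
E
```

```text
t 3.85 pos [ 5.839e-01 -1.000e-04  2.724e-01] xyaw 165.48 F [-0.4 -0.5 -2.3] w 0.272 j [-0.11  0.18 -0.06  1.33 -0.    0.14]
ROW [-0.0004  0.0008 -0.2294  0.0038 -0.0009 -0.0026]
```

Emit:
{"name": "servo_tool", "arguments": {
  "commands": [
    [0,0,-0.07,0,0,0,1],
    [0,0,-0.14,0,0,0,1],
    [0,0,-0.2,0,0,0,1],
    [0,0,-0.23,0,0,0,1],
    [0,0,-0.23,0,0,0,1]
  ]
}}

```text
time: 4.35
tool_pos: [0.5834, 0.0, 0.2718]
orientation: [-0.114, 0.994, -0.0, 0.0]
force: [1.0, 0.4, -1.9]
grip_width: 0.272
```

```bash
python3 - <<'E'
from h import *
P,q,s=st(); im=get_image("wrist"); cv2.imwrite("pics/w3.png",im[:,:,::-1]); np.savez("w3.npz",P=P,q=q); goal([.58,.0,.275],-167)
E
```

```text
t 4.4 pos [ 0.5835 -0.      0.2719] xyaw -167.0 F [-0.3  0.4 -2.6] w 0.273 j [-0.11  0.18 -0.06  1.33 -0.   -0.34]
ROW [-0.0005  0.0002  0.      0.0034  0.0008 -0.0031]
```

View pics/w3.png

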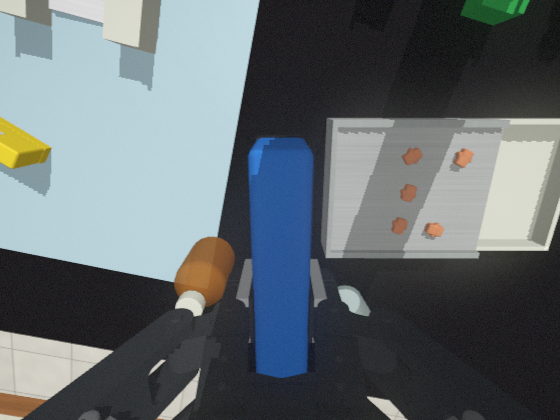

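```bash
python3 -c "
import cv2
a=cv2.imread('pics/w3.png');b=cv2.resize(a[108:268,316:560],None,fx=3.25,fy=3.25,interpolation=cv2.INTER_CUBIC);cv2.imwrite('pics/c4.png',b)"
```

```text
(no output)
```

View pics/c4.png

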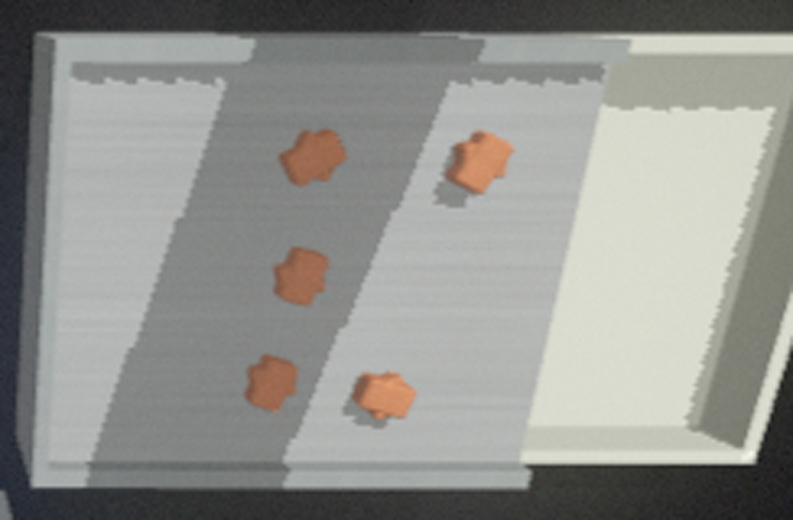

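```bash
python3 - <<'E'
from h import *
d=np.load("w3.npz"); pose=(d["P"],d["q"])
f=lambda u,v:ray("wrist",(316+u/3.25-.35,108+v/3.25-.35),.053,pose)[:2]*1000
pts=np.array([f(52,33),f(631,40),f(33,487),f(530,488)])
loc=np.array([[87,-100],[87,100],[-87,-100],[-87,100]])*1.
print(pts.round(1)); n=np.linalg.norm
print("lens y",n(pts[0]-pts[1]),n(pts[2]-pts[3]),"x",n(pts[0]-pts[2]),n(pts[1]-pts[3]))
# which side is +x of station? y axis toward trough (image right); 
M,_=cv2.estimateAffinePartial2D(loc.astype(np.float32),pts.astype(np.float32))
print(M, np.degrees(np.arctan2(M[1,0],M[0,0])), n(M[:,0]))
loc[:,0]*=-1
M,_=cv2.estimateAffinePartial2D(loc.astype(np.float32),pts.astype(np.float32))
print(M, np.degrees(np.arctan2(M[1,0],M[0,0])), n(M[:,0]))
E
```

```text
[[501.2  39.4]
 [458.  235.7]
 [671.5  80.8]
 [626.5 276.2]]
lens y 200.9102652855477 200.43578893820307 x 175.27402266684086 173.32798625274788
[[ 9.81020718e-01 -2.16152039e-01  3.94257521e+02]
 [ 2.16152039e-01  9.81020718e-01  1.18744755e+02]] 12.425660538361724 1.0045513188389716
[[ 9.76594958e-01 -2.26974666e-01  5.64316895e+02]
 [ 2.26974666e-01  9.76594958e-01  1.58027204e+02]] 13.084076098119779 1.0026241629554178
```

```bash
python3 - <<'E'
from h import *
goal([.5827,.0842,.105],-166.9)
E
```

```text
t 4.4 pos [ 0.5835 -0.      0.2719] xyaw -167.0 F [-0.3  0.4 -2.6] w 0.273 j [-0.11  0.18 -0.06  1.33 -0.   -0.34]
ROW [-0.0005  0.0002 -0.0008 -0.0181  0.0824  0.1668]
```

Emit:
{"name": "servo_tool", "arguments": {
  "commands": [
    [0,0,-0.001,-0.005,0.02,0.02,1],
    [0,0,-0.001,-0.012,0.05,0.05,1],
    [0,0,-0.001,-0.018,0.075,0.08,1],
    [0,0,-0.001,-0.018,0.082,0.11,1],
    [0,0,-0.001,-0.018,0.082,0.14,1],
    [0,0,-0.001,-0.018,0.082,0.16,1],
    [0,0,-0.001,-0.018,0.082,0.167,1],
    [0,0,-0.001,-0.018,0.082,0.167,1]
  ]
}}

```text
time: 5.2
tool_pos: [0.5816, 0.0837, 0.1036]
orientation: [-0.114, 0.993, -0.0, -0.001]
force: [-0.1, -0.0, -1.4]
grip_width: 0.274
```

```bash
python3 - <<'E'
from h import *
goal([.5827,.0842,.0690],-166.9)
for n in("top","wrist"):
  im=get_image(n); 
  if n=="top": im=cv2.resize(im[110:260,130:330],None,fx=4,fy=4)
  cv2.imwrite(f"pics/{n}4.png",im[:,:,::-1])
E
```

```text
t 5.2 pos [0.5816 0.0837 0.1036] xyaw -166.92 F [-0.1 -0.  -1.4] w 0.274 j [ 0.03  0.31 -0.27  1.   -0.   -0.19]
ROW [-0.0002 -0.0011 -0.0002 -0.0012  0.0002  0.0346]
```

View pics/wrist4.png

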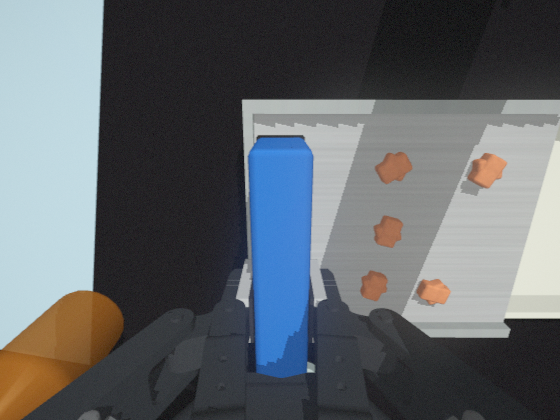

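```bash
python3 - <<'E'
from h import *
P,q,s=st()
o=np.array([.5643,.158]);a=np.radians(13.1);ex=np.array([np.cos(a),np.sin(a)]);ey=np.array([-ex[1],ex[0]])
L=lambda uv,z:(lambda w:(w@ex*1000,w@ey*1000))(ray("wrist",uv,z,(P,q))[:2]-o)
print("scr end bottom L/R",L((258,137),.0807),L((304,137),.0807))
print("rail outer corner",L((243,101),.053),"inner edge",L((400,113.5),.053),"far outer",L((508,337),.053))
E
```

```text
scr end bottom L/R (np.float64(-66.21945925146682), np.float64(-88.85890392422452)) (np.float64(-66.22293564038002), np.float64(-64.3953742121456))
rail outer corner (np.float64(-84.55966395339458), np.float64(-99.35794450282485)) inner edge (np.float64(-77.44663790542658), np.float64(-4.6747533186633525)) far outer (np.float64(89.11003380676507), np.float64(100.8712373142069))
```

Emit:
{"name": "servo_tool", "arguments": {
  "commands": [
    [0,-0.001,0,0,0,0.015,1],
    [0,-0.001,0,0,0,0.027,1],
    [0,-0.001,0,0,0,0.033,1],
    [0,-0.001,0,0,0,0.0345,1],
    [0,-0.001,0,0,0,0.0345,1]
  ]
}}

```text
time: 5.8
tool_pos: [0.5837, 0.0837, 0.0714]
orientation: [-0.114, 0.993, -0.0, 0.002]
force: [-0.3, -1.1, -1.9]
grip_width: 0.274
```

Emit:
{"name": "servo_tool", "arguments": {
  "commands": [
    [0,0,0,0,0,0.001,1],
    [0,0,0,0,0,0.001,1]
  ]
}}

```text
time: 6.0
tool_pos: [0.5841, 0.0837, 0.0708]
orientation: [-0.114, 0.993, -0.0, 0.002]
force: [-0.5, 0.6, -1.7]
grip_width: 0.273
```

Emit:
{"name": "servo_tool", "arguments": {
  "commands": [
    [0,0,0,0,0,0.0015,1],
    [0,0,0,0,0,0.003,1],
    [0,0,0,0,0,0.003,1]
  ]
}}

```text
time: 6.3
tool_pos: [0.5845, 0.0837, 0.0681]
orientation: [-0.114, 0.993, -0.0, 0.003]
force: [0.2, 0.2, -1.6]
grip_width: 0.27
```

```bash
python3 - <<'E'
from h import *
goal([.5827,.0842,.0690],-166.9)
im=get_image("side"); cv2.imwrite("pics/s5.png",cv2.resize(im[200:380,170:310],(560,600)[:2] if 0 else None,fx=3.3,fy=3.3)[:,:,::-1])
E
```

```text
t 6.3 pos [0.5845 0.0837 0.0681] xyaw -166.92 F [ 0.2  0.2 -1.6] w 0.27 j [ 0.03  0.34 -0.3   0.92 -0.   -0.2 ]
ROW [-0.0007  0.0026 -0.0002  0.0016  0.0009 -0.0009]
```

View pics/s5.png

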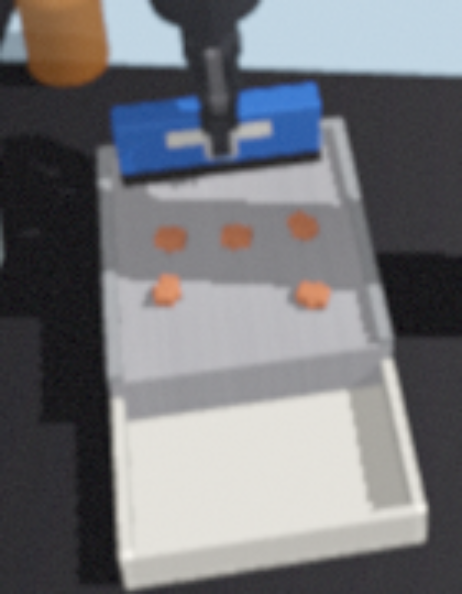

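Emit:
{"name": "servo_tool", "arguments": {
  "commands": [
    [0,0.003,0,0.002,0,0,1],
    [0,0.003,0,0.004,0,0.001,1],
    [0,0.003,0,0.004,0,0.001,1]
  ]
}}

```text
time: 6.65
tool_pos: [0.5819, 0.083, 0.0679]
orientation: [-0.114, 0.993, -0.001, 0.001]
force: [1.6, 1.7, 0.9]
grip_width: 0.269
```

```bash
python3 - <<'E'
from h import *
o=np.array([.5643,.158]);a=np.radians(13.1);ex=np.array([np.cos(a),np.sin(a)]);ey=np.array([-ex[1],ex[0]])
P,_,_=st(); w=P[:2]-o; print(w@ex*1000,w@ey*1000)
goal(np.r_[o+.001*ex+.02*ey,.0675],-166.9)
E
```

```text
0.1460558146816615 -77.06287243944489
t 6.65 pos [0.5819 0.083  0.0679] xyaw -166.92 F [1.6 1.7 0.9] w 0.269 j [ 0.03  0.34 -0.31  0.92 -0.   -0.2 ]
ROW [-0.0008  0.001  -0.0002 -0.0008  0.0971  0.0002]
```

Emit:
{"name": "servo_tool", "arguments": {
  "commands": [
    [0,0.001,0,0,0.008,0,1],
    [0,0.001,0,0,0.02,0,1],
    [0,0.001,0,0,0.033,0,1],
    [0,0.001,0,0,0.046,0,1],
    [0,0.001,0,0,0.059,0,1],
    [0,0.001,0,0,0.072,0,1],
    [0,0.001,0,0,0.084,0,1],
    [0,0.001,0,0,0.093,0,1],
    [0,0.001,0,0,0.097,0,1]
  ]
}}

```text
time: 7.55
tool_pos: [0.5598, 0.1784, 0.0679]
orientation: [-0.114, 0.993, -0.001, 0.0]
force: [0.4, -3.8, 3.1]
grip_width: 0.275
```

```bash
python3 - <<'E'
from h import *
o=np.array([.5643,.158]);a=np.radians(13.1);ex=np.array([np.cos(a),np.sin(a)]);ey=np.array([-ex[1],ex[0]])
P,_,_=st(); w=P[:2]-o; print(w@ex*1000,w@ey*1000)
goal(np.r_[o+.0*ex+.104*ey,.0679],-166.9)
im=get_image("wrist"); cv2.imwrite("pics/w6.png",im[:,:,::-1])
E
```

```text
0.26005647984687386 20.838788498541753
t 7.55 pos [0.5598 0.1784 0.0679] xyaw -166.86 F [ 0.4 -3.8  3.1] w 0.275 j [ 0.2   0.34 -0.31  0.92 -0.   -0.03]
ROW [-0.001   0.0001  0.0003  0.0002  0.0832 -0.0002]
```

View pics/w6.png

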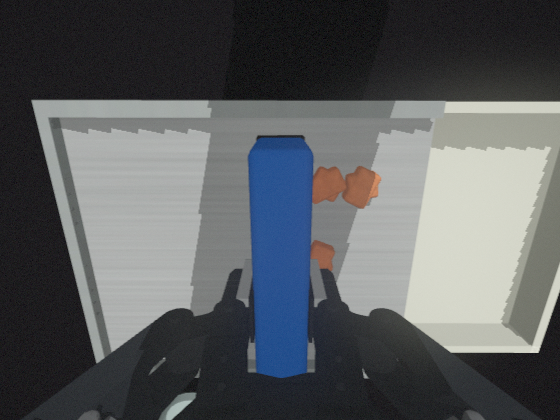

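Emit:
{"name": "servo_tool", "arguments": {
  "commands": [
    [-0.001,0,0,0,0.008,0,1],
    [-0.001,0,0,0,0.02,0,1],
    [-0.001,0,0,0,0.032,0,1],
    [-0.001,0,0,0,0.044,0,1],
    [-0.001,0,0,0,0.055,0,1],
    [-0.001,0,0,0,0.066,0,1],
    [-0.001,0,0,0,0.077,0,1],
    [-0.001,0,0,0,0.085,0,1],
    [-0.001,0,0,0,0.088,0,1],
    [-0.001,0,0,0,0.088,0,1]
  ]
}}

```text
time: 8.6
tool_pos: [0.5394, 0.2656, 0.0678]
orientation: [-0.115, 0.993, 0.002, -0.0]
force: [-0.1, 0.8, 2.4]
grip_width: 0.272
```

```bash
python3 - <<'E'
from h import *
o=np.array([.5643,.158]);a=np.radians(13.1);ex=np.array([np.cos(a),np.sin(a)]);ey=np.array([-ex[1],ex[0]])
P,_,_=st(); w=P[:2]-o; print(w@ex*1000,w@ey*1000)
goal(np.r_[o+.0*ex+.104*ey,.0679],-166.9)
im=get_image("wrist"); cv2.imwrite("pics/w7.png",im[:,:,::-1])
im=get_image("side"); cv2.imwrite("pics/s7.png",cv2.resize(im[200:380,170:310],None,fx=3.3,fy=3.3)[:,:,::-1])
E
```

```text
0.12459381529838359 110.45863859497462
t 8.6 pos [0.5394 0.2656 0.0678] xyaw -166.8 F [-0.1  0.8  2.4] w 0.272 j [ 0.35  0.36 -0.27  0.93  0.    0.12]
ROW [ 0.0015  0.0001  0.0009  0.0001 -0.0065 -0.0001]
```

View pics/w7.png

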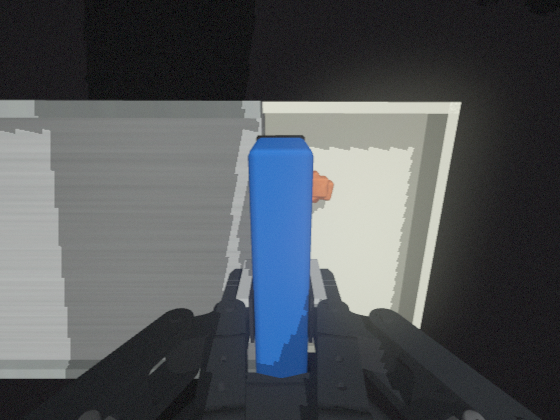

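View pics/s7.png

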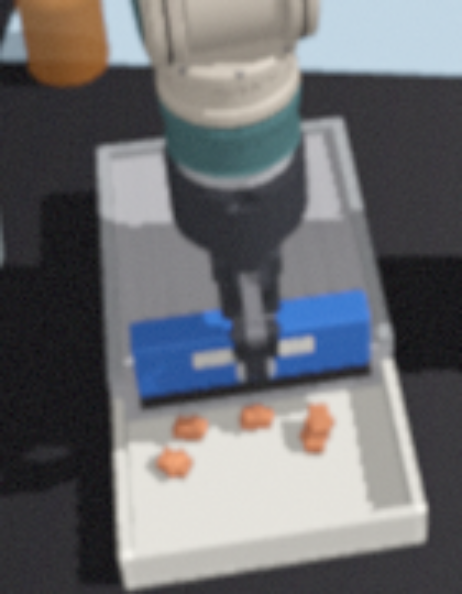

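```bash
python3 - <<'E'
from h import *
goal([.58,-.11,.15],89.6)
print("bottle base approx", ray("top",(298,148),.0), "cap",ray("top",(299,129),.13), "beaker rim",ray("top",(224,124),.08))
for u in((297,125),(296,276),(448,126),(455,278)): print("pad",ray("top",u,0).round(3))
E
```

```text
t 8.7 pos [0.5394 0.2655 0.0678] xyaw -166.82 F [-0.8  1.6  2.9] w 0.27 j [ 0.35  0.36 -0.27  0.93  0.    0.12]
ROW [ 0.0015 -0.0018  0.8632  0.0461 -0.3746 -0.0837]
bottle base approx [ 0.71552888 -0.07661895  0.        ] cap [ 0.73091734 -0.07359351  0.13      ] beaker rim [0.76139399 0.14011394 0.08      ]
pad [ 0.788 -0.073  0.   ]
pad [ 0.33  -0.072  0.   ]
pad [ 0.789 -0.534  0.   ]
pad [ 0.33  -0.534  0.   ]
```

Emit:
{"name": "servo_tool", "arguments": {
  "commands": [
    [0,0,0,0,0,-0.02,1],
    [0,0,0,0,0,-0.06,1],
    [0,0,0,0,0,-0.1,1],
    [0,0,0,0,0,-0.12,1]
  ]
}}

```text
time: 9.1
tool_pos: [0.5403, 0.2655, 0.1904]
orientation: [-0.115, 0.993, 0.003, 0.001]
force: [0.2, -1.1, -1.5]
grip_width: 0.274
```

```bash
python3 - <<'E'
from h import *
goal([.58,-.11,.15],89.6)
im=get_image("side"); cv2.imwrite("pics/s8.png",cv2.resize(im[200:380,170:310],None,fx=3.3,fy=3.3)[:,:,::-1])
E
```

```text
t 9.1 pos [0.5403 0.2655 0.1904] xyaw -166.84 F [ 0.2 -1.1 -1.5] w 0.274 j [ 0.35  0.26 -0.14  1.17  0.01  0.12]
ROW [ 0.0031 -0.0016  0.863   0.0469 -0.3749  0.0381]
```

View pics/s8.png

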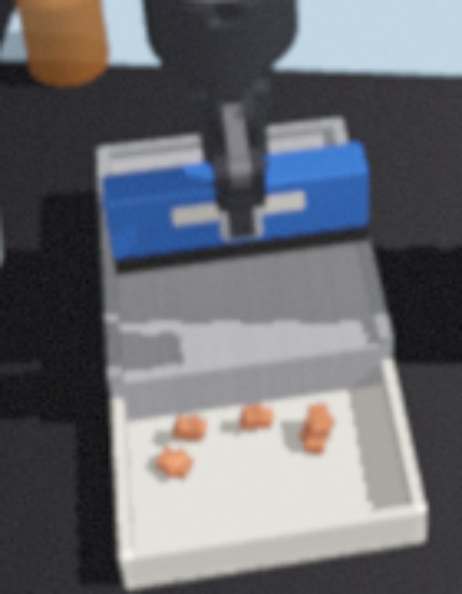

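```bash
python3 - <<'E'
from h import *
goal([.585,-.16,.16],89.6)
E
```

```text
t 9.15 pos [0.5418 0.266  0.1931] xyaw -166.84 F [0.1 0.3 0.6] w 0.273 j [ 0.35  0.26 -0.14  1.17  0.01  0.12]
ROW [ 5.100e-03 -3.000e-04  8.630e-01  5.510e-02 -4.248e-01  3.010e-02]
```

Emit:
{"name": "servo_tool", "arguments": {
  "commands": [
    [0.005,0,0.04,0.003,-0.02,0,1],
    [0.005,0,0.1,0.008,-0.06,0,1],
    [0.005,0,0.17,0.014,-0.105,0,1],
    [0.005,0,0.24,0.02,-0.15,0,1],
    [0.005,0,0.31,0.026,-0.195,0,1],
    [0.005,0,0.38,0.031,-0.24,0.005,1],
    [0.005,0,0.45,0.037,-0.285,0.01,1],
    [0.005,0,0.52,0.043,-0.33,0.015,1],
    [0.005,0,0.59,0.049,-0.37,0.02,1],
    [0.005,0,0.66,0.052,-0.4,0.03,1]
  ]
}}

```text
time: 10.15
tool_pos: [0.5813, -0.1374, 0.1584]
orientation: [0.548, 0.836, -0.0, -0.0]
force: [1.0, -1.0, -1.3]
grip_width: 0.272
```

```bash
python3 - <<'E'
from h import *
goal([.585,-.16,.06],89.6)
E
```

```text
t 10.15 pos [ 0.5813 -0.1374  0.1584] xyaw 113.49 F [ 1.  -1.  -1.3] w 0.272 j [-0.34  0.28 -0.19  1.11 -0.    0.82]
ROW [-0.0003 -0.0002  0.1991 -0.0222 -0.0056  0.0984]
```

Emit:
{"name": "servo_tool", "arguments": {
  "commands": [
    [0,0,0.07,-0.012,-0.003,0.01,1],
    [0,0,0.14,-0.022,-0.0056,0.03,1],
    [0,0,0.199,-0.022,-0.0056,0.05,1],
    [0,0,0.199,-0.022,-0.0056,0.075,1],
    [0,0,0.199,-0.022,-0.0056,0.098,1],
    [0,0,0.199,-0.022,-0.0056,0.098,1]
  ]
}}

```text
time: 10.75
tool_pos: [0.5796, -0.1578, 0.0546]
orientation: [0.71, 0.704, -0.002, -0.006]
force: [-0.9, 1.1, -2.8]
grip_width: 0.274
```

```bash
python3 - <<'E'
from h import *
P,q,s=st(); im=get_image("wrist"); cv2.imwrite("pics/w9.png",im[:,:,::-1]); np.savez("w9.npz",P=P,q=q); 
goal([.585,-.16,.0235],89.6)
E
```

```text
t 10.8 pos [ 0.5813 -0.1585  0.0568] xyaw 89.58 F [-0.4  0.5 -2. ] w 0.277 j [-0.37  0.38 -0.27  0.92  0.    1.2 ]
ROW [-0.0039 -0.0018 -0.0001 -0.0016  0.0039  0.0333]
```

View pics/w9.png

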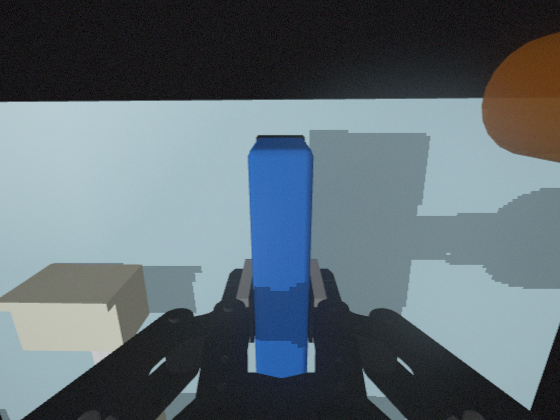

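Emit:
{"name": "servo_tool", "arguments": {
  "commands": [
    [-0.004,-0.002,0,-0.002,0.002,0.015,1],
    [-0.004,-0.002,0,-0.002,0.002,0.027,1],
    [-0.004,-0.002,0,-0.002,0.002,0.031,1],
    [-0.004,-0.002,0,-0.002,0.002,0.032,1]
  ]
}}

```text
time: 11.2
tool_pos: [0.5827, -0.1602, 0.0245]
orientation: [0.71, 0.705, -0.0, -0.0]
force: [0.6, -0.3, -2.4]
grip_width: 0.276
```

Emit:
{"name": "servo_tool", "arguments": {
  "commands": [
    [0,0,0,0,0,0,1],
    [0,0,0,0,0,0,1]
  ]
}}

```text
time: 11.4
tool_pos: [0.5834, -0.1604, 0.0253]
orientation: [0.71, 0.705, 0.0, 0.0]
force: [-0.2, 0.0, -2.0]
grip_width: 0.27
```

```bash
python3 - <<'E'
from h import *
goal([.583,-.16,.0225],89.6)
E
```

```text
t 11.4 pos [ 0.5834 -0.1604  0.0253] xyaw 89.59 F [-0.2  0.  -2. ] w 0.27 j [-0.37  0.42 -0.3   0.85 -0.    1.2 ]
ROW [ 0.0004  0.0002 -0.0001  0.0004 -0.0004  0.0028]
```

Emit:
{"name": "servo_tool", "arguments": {
  "commands": [
    [0,0,0,0,0,0.002,1],
    [0,0,0,0,0,0.003,1],
    [0,0,0,0,0,0.003,1]
  ]
}}

```text
time: 11.7
tool_pos: [0.584, -0.1605, 0.0229]
orientation: [0.71, 0.705, 0.0, 0.001]
force: [-1.6, 0.7, 0.2]
grip_width: 0.273
```

Emit:
{"name": "servo_tool", "arguments": {
  "commands": [
    [0,0,0,0,0,0,0],
    [0,0,0,0,0,0,0],
    [0,0,0,0,0,0,0],
    [0,0,0,0,0,0,0],
    [0,0,0,0,0,0,0],
    [0,0,0,0,0,-0.01,0],
    [0,0,0,0,0,-0.05,0],
    [0,0,0,0,0,-0.1,0],
    [0,0,0,0,0,-0.12,0],
    [0,0,0,0,0,-0.12,0]
  ]
}}

```text
time: 12.7
tool_pos: [0.5873, -0.1618, 0.1487]
orientation: [0.71, 0.705, 0.002, 0.006]
force: [-0.1, 0.1, 0.0]
grip_width: 0.999
```

```bash
python3 - <<'E'
from h import *
P,q,s=st(); im=get_image("wrist"); cv2.imwrite("pics/w10.png",im[:,:,::-1]); np.savez("w10.npz",P=P,q=q); 
goal([.634,-.16,.135],89.6)
E
```

```text
t 12.75 pos [ 0.5856 -0.1611  0.146 ] xyaw 89.6 F [-0.2 -0.1 -0. ] w 1.002 j [-0.37  0.3  -0.19  1.08  0.    1.2 ]
ROW [ 0.0034  0.0013 -0.      0.0015  0.0483  0.0113]
```

View pics/w10.png

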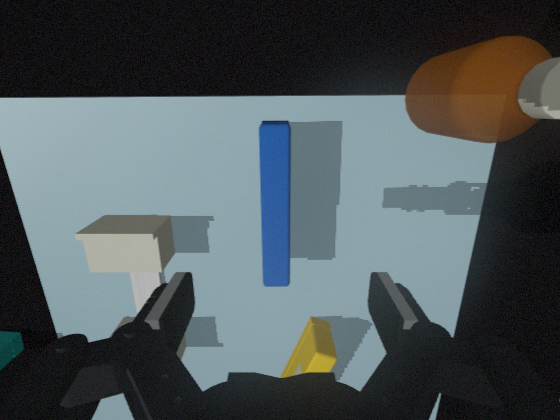

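Emit:
{"name": "servo_tool", "arguments": {
  "commands": [
    [0.003,0.001,0,0.001,0.025,0,1],
    [0.003,0.001,0,0.001,0.045,0,1],
    [0.003,0.001,0,0.001,0.045,0,1],
    [0.003,0.001,0,0.001,0.045,0,1],
    [0.003,0.001,0,0.001,0.045,0,1],
    [0.003,0.001,0,0.001,0.045,0.02,1],
    [0.003,0.001,0,0.001,0.045,0.05,1],
    [0.003,0.001,0,0.001,0.045,0.08,1],
    [0.003,0.001,0,0.001,0.045,0.1,1],
    [0.003,0.001,0,0.001,0.045,0.102,1]
  ]
}}

```text
time: 13.75
tool_pos: [0.627, -0.1595, 0.0405]
orientation: [0.71, 0.705, -0.002, -0.003]
force: [-0.3, -0.1, -0.1]
grip_width: -0.001
```

```bash
python3 - <<'E'
from h import *
P,q,s=st(); im=get_image("wrist"); cv2.imwrite("pics/w11.png",im[:,:,::-1])
goal([.634,-.16,.042],89.6)
E
```

```text
t 13.8 pos [ 0.6285 -0.1599  0.0421] xyaw 89.58 F [ 0.5 -0.6 -0.6] w -0.001 j [-0.35  0.47 -0.18  0.93 -0.    1.23]
ROW [-0.002  -0.0005 -0.0001 -0.      0.0055  0.0001]
```

View pics/w11.png

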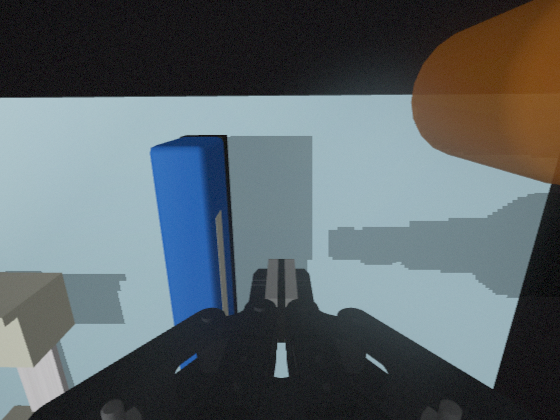

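Emit:
{"name": "servo_tool", "arguments": {
  "commands": [
    [-0.002,0,0,0,-0.01,0,1],
    [-0.002,0,0,0,-0.018,0,1],
    [-0.002,0,0,0,-0.024,0,1],
    [-0.002,0,0,0,-0.03,0,1],
    [-0.002,0,0,0,-0.036,0,1]
  ]
}}

```text
time: 14.3
tool_pos: [0.5927, -0.1599, 0.0431]
orientation: [0.71, 0.705, 0.001, 0.0]
force: [-0.1, 0.6, 0.6]
grip_width: -0.002
```

```bash
python3 - <<'E'
from h import *
P,q,s=st(); im=get_image("wrist"); cv2.imwrite("pics/w12.png",im[:,:,::-1])
goal([.58,-.16,.042],89.6)
E
```

```text
t 14.35 pos [ 0.5911 -0.1596  0.0427] xyaw 89.57 F [-1.7  0.4 -0.4] w -0.004 j [-0.37  0.41 -0.27  0.89  0.    1.21]
ROW [-0.0004 -0.0005 -0.0002 -0.0005 -0.0111  0.0007]
```

View pics/w12.png

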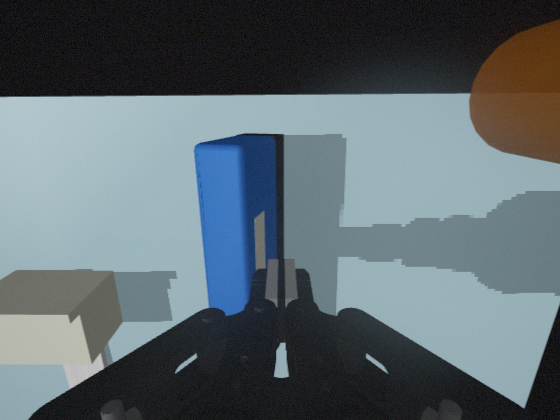

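Emit:
{"name": "servo_tool", "arguments": {
  "commands": [
    [0,0,0,0,-0.006,0,1],
    [0,0,0,0,-0.012,0,1],
    [0,0,0,0,-0.018,0,1],
    [0,0,0,0,-0.023,0,1],
    [0,0,0,0,-0.023,0,1]
  ]
}}

```text
time: 14.85
tool_pos: [0.5671, -0.1592, 0.0424]
orientation: [0.71, 0.704, -0.0, -0.001]
force: [0.4, 0.5, -0.2]
grip_width: 0.004
```

```bash
python3 - <<'E'
from h import *
P,q,s=st(); im=get_image("wrist"); cv2.imwrite("pics/w13.png",im[:,:,::-1])
goal([.62,-.16,.042],89.6)
E
```

```text
t 14.9 pos [ 0.5677 -0.1594  0.0426] xyaw 89.56 F [0.9 0.8 0.5] w -0.001 j [-0.38  0.38 -0.32  0.88  0.    1.19]
ROW [-0.0005 -0.0006 -0.0003 -0.0002  0.0523  0.0005]
```

View pics/w13.png

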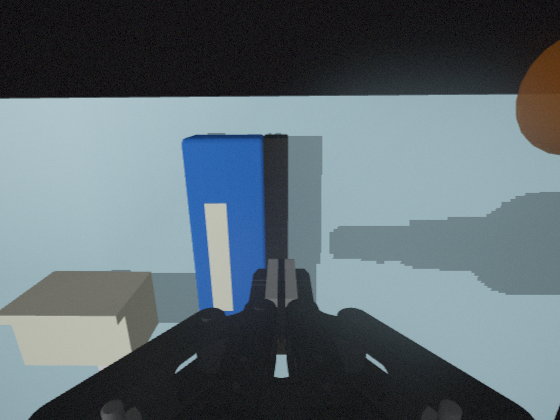

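Emit:
{"name": "servo_tool", "arguments": {
  "commands": [
    [0,0,0,0,0,-0.03,0],
    [0,0,0,0,0,-0.08,0],
    [0,0,0,0,-0.01,-0.13,0],
    [0,0,0,0,-0.025,-0.16,0],
    [0,0,0,0,-0.025,-0.16,0],
    [0,0,0,0,-0.025,-0.16,0]
  ]
}}

```text
time: 15.5
tool_pos: [0.5437, -0.1597, 0.2036]
orientation: [0.71, 0.704, 0.001, 0.0]
force: [-0.4, -0.3, 0.0]
grip_width: 0.993
```

```bash
python3 - <<'E'
from h import *
P,q,s=st(); im=get_image("wrist"); cv2.imwrite("pics/w14.png",im[:,:,::-1]); np.savez("w14.npz",P=P,q=q); 
pose=(P,q); im=im.astype(int);R,G,B=im[...,0],im[...,1],im[...,2]
m=((B-R>70)&(R<90)); m[300:]=0
cs,_=cv2.findContours(m.astype(np.uint8),cv2.RETR_EXTERNAL,cv2.CHAIN_APPROX_NONE)
c=max(cs,key=cv2.contourArea)[:,0,:]; print(c.min(0),c.max(0))
X=np.array([ray("wrist",p,.024,pose)[:2] for p in c])*1000
print(cv2.minAreaRect(X.astype(np.float32)))
goal([.54,-.16,.2],89.6)
E
```

```text
[253 121] [293 246]
((536.1331787109375, -159.38858032226562), (138.4132537841797, 42.10112762451172), 89.56853485107422)
t 15.55 pos [ 0.5428 -0.1593  0.2021] xyaw 89.56 F [-0.2 -0.  -0.6] w 0.997 j [-0.4   0.19 -0.2   1.18  0.    1.18]
ROW [-0.0006 -0.0007 -0.0004 -0.0007 -0.0028  0.0021]
```

View pics/w14.png

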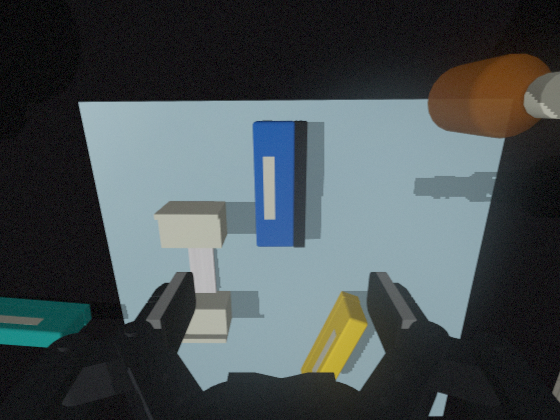

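```bash
python3 - <<'E'
from h import *
a=cv2.imread('pics/w14.png');b=cv2.resize(a[190:350,140:250],None,fx=3.7,fy=3.7,interpolation=cv2.INTER_CUBIC);cv2.imwrite('pics/c5.png',b)
d=np.load("w14.npz"); pose=(d["P"],d["q"])
print([ray("wrist",p,.024,pose).round(4) for p in((307,122),(304.5,246),(253.5,122),(257,246))])
E
```

```text
[array([ 0.5706, -0.0914,  0.024 ]), array([ 0.5705, -0.2289,  0.024 ]), array([ 0.5167, -0.091 ,  0.024 ]), array([ 0.5157, -0.2284,  0.024 ])]
```

View pics/c5.png

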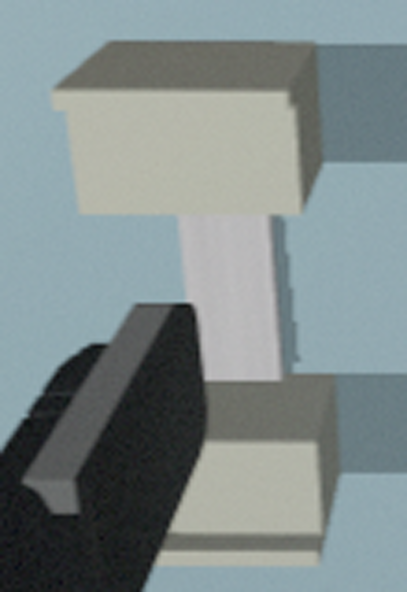

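```bash
python3 - <<'E'
from h import *
d=np.load("w14.npz"); pose=(d["P"],d["q"])
f=lambda u,v:ray("wrist",(140+u/3.7-.35,190+v/3.7-.35),.040,pose)[:2]*1000
A,B,D=f(78,213),f(302,213),f(318,440)
print(A,B,D,"w",np.linalg.norm(A-B),"gap",np.linalg.norm(B-D)); print("yaw x",np.degrees(np.arctan2(*(B-A)[::-1])),"y",np.degrees(np.arctan2(*(B-D)[::-1])))
print("mid x",(A[0]+B[0])/2,"mid y",(B[1]+D[1])/2)
goal([.5432,-.1599,.045],89.6)
E
```

```text
[ 411.52567134 -221.45065037] [ 477.8998802  -221.99144049] [ 477.37088711 -301.83961789] w 66.37641189305917 gap 79.84992966438634
yaw x -0.4668124330117352 y 89.62042179097323
mid x 444.712775774223 mid y -261.91552919053635
t 15.55 pos [ 0.5428 -0.1593  0.2021] xyaw 89.56 F [-0.2 -0.  -0.6] w 0.997 j [-0.4   0.19 -0.2   1.18  0.    1.18]
ROW [-0.0006 -0.0007 -0.0004 -0.0008  0.0006  0.1571]
```

Emit:
{"name": "servo_tool", "arguments": {
  "commands": [
    [0,-0.001,0,-0.001,0.001,0.04,0],
    [0,-0.001,0,-0.001,0.001,0.085,0],
    [0,-0.001,0,-0.001,0.001,0.125,0],
    [0,-0.001,0,-0.001,0.001,0.15,0],
    [0,-0.001,0,-0.001,0.001,0.157,0],
    [0,-0.001,0,-0.001,0.001,0.157,0]
  ]
}}

```text
time: 16.15
tool_pos: [0.5416, -0.1591, 0.0425]
orientation: [0.71, 0.704, -0.002, -0.003]
force: [0.9, 0.2, 0.8]
grip_width: 1.001
```

```bash
python3 - <<'E'
from h import *
P,q,s=st(); im=get_image("wrist"); cv2.imwrite("pics/w15.png",im[:,:,::-1])
goal([.5432,-.1599,.001],89.55)
E
```

```text
t 16.2 pos [ 0.5433 -0.1598  0.0443] xyaw 89.56 F [0.7 0.2 0.2] w 0.996 j [-0.4   0.34 -0.37  0.86 -0.    1.18]
ROW [-0.0014  0.      0.0001 -0.0001  0.0001  0.0433]
```

View pics/w15.png

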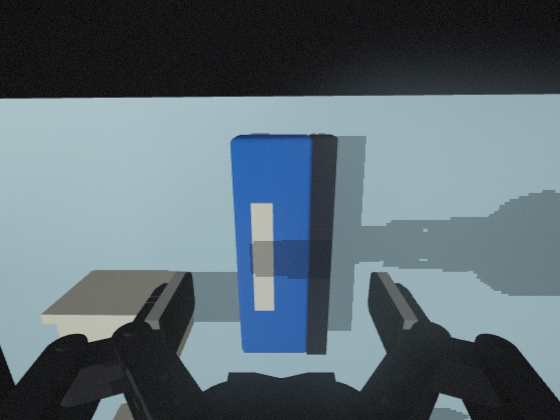

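Emit:
{"name": "servo_tool", "arguments": {
  "commands": [
    [-0.001,0,0,0,0,0.018,0],
    [-0.001,0,0,0,0,0.032,0],
    [-0.001,0,0,0,0,0.04,0],
    [-0.001,0,0,0,0,0.042,0],
    [-0.001,0,0,0,0,0.042,0]
  ]
}}

```text
time: 16.7
tool_pos: [0.5432, -0.1599, 0.0024]
orientation: [0.71, 0.704, -0.0, -0.0]
force: [-0.2, -0.5, 0.7]
grip_width: 0.997
```

```bash
python3 - <<'E'
from h import *
goal([.5432,-.1599,.001],89.55)
E
```

```text
t 16.7 pos [ 0.5432 -0.1599  0.0024] xyaw 89.56 F [-0.2 -0.5  0.7] w 0.997 j [-0.4   0.39 -0.4   0.78 -0.    1.18]
ROW [-0.0004  0.      0.0001 -0.     -0.      0.0014]
```

Emit:
{"name": "servo_tool", "arguments": {
  "commands": [
    [0,0,0,0,0,0.001,1],
    [0,0,0,0,0,0.001,1],
    [0,0,0,0,0,0.001,1],
    [0,0,0,0,0,0.001,1],
    [0,0,0,0,0,0.001,1],
    [0,0,0,0,0,0.001,1]
  ],
  "squeeze": 60
}}

```text
time: 17.3
tool_pos: [0.5441, -0.1603, 0.0023]
orientation: [0.71, 0.704, 0.0, 0.001]
force: [0.1, 0.4, 5.8]
grip_width: 0.642
```

```bash
python3 - <<'E'
from h import *
goal([.5432,-.1599,.001],89.55)
im=get_image("wrist"); cv2.imwrite("pics/w16.png",im[:,:,::-1])
E
```

```text
t 17.3 pos [ 0.5441 -0.1603  0.0023] xyaw 89.56 F [0.1 0.4 5.8] w 0.642 j [-0.4   0.39 -0.4   0.77 -0.    1.18]
ROW [ 0.0004  0.0003  0.0001  0.0004 -0.0009  0.0013]
```

View pics/w16.png

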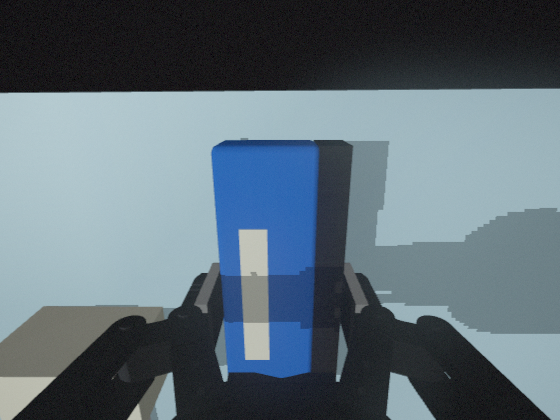

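Emit:
{"name": "servo_tool", "arguments": {
  "commands": [
    [0,0,0,0,0,-0.01,1],
    [0,0,0,0,0,-0.04,1],
    [0,0,0,0,0,-0.08,1],
    [0,0,0,0,0,-0.11,1],
    [0,0,0,-0.02,-0.02,-0.12,1],
    [0,0,0,-0.05,-0.05,-0.12,1],
    [0,0,0,-0.08,-0.08,-0.12,1],
    [0,0,0,-0.095,-0.095,-0.12,1],
    [0,0,0,-0.102,-0.099,-0.12,1],
    [0,0,0,-0.102,-0.099,-0.12,1]
  ]
}}

```text
time: 18.35
tool_pos: [0.4437, -0.2618, 0.1223]
orientation: [0.71, 0.704, 0.0, 0.0]
force: [0.0, 1.0, -2.0]
grip_width: 0.643
```

```bash
python3 - <<'E'
from h import *
goal([.4448,-.2624,.07],89.55)
P,q,s=st(); im=get_image("wrist"); cv2.imwrite("pics/w17.png",im[:,:,::-1]); np.savez("w17.npz",P=P,q=q)
E
```

```text
t 18.35 pos [ 0.4437 -0.2618  0.1223] xyaw 89.46 F [ 0.  1. -2.] w 0.643 j [-0.66  0.17 -0.41  0.99  0.    0.92]
ROW [ 0.0003  0.0001 -0.0007 -0.0005  0.0011  0.0523]
```

View pics/w17.png

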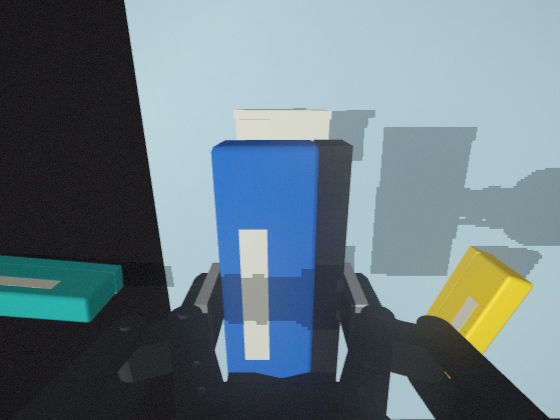

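```bash
python3 - <<'E'
from h import *
d=np.load("w17.npz"); pose=(d["P"],d["q"])
for p in((234.5,110),(331,110)): print("stop outer",ray("wrist",p,.048,pose).round(4))
for p in((216,149),(351,147),(281,142)): print("scraper end top",ray("wrist",p,.144,pose).round(4))
E
```

```text
stop outer [ 0.4133 -0.1803  0.048 ]
stop outer [ 0.4779 -0.1809  0.048 ]
scraper end top [ 0.419  -0.1935  0.144 ]
scraper end top [ 0.4713 -0.1932  0.144 ]
scraper end top [ 0.4442 -0.1911  0.144 ]
```

Emit:
{"name": "servo_tool", "arguments": {
  "commands": [
    [0,0,-0.001,-0.001,0.001,0.025,1],
    [0,0,-0.001,-0.001,0.001,0.05,1],
    [0,0,-0.001,-0.001,0.001,0.065,1],
    [0,0,-0.001,-0.001,0.001,0.074,1],
    [0,0,-0.001,-0.001,0.001,0.074,1]
  ]
}}

```text
time: 18.9
tool_pos: [0.4451, -0.2608, 0.047]
orientation: [0.709, 0.705, 0.0, -0.001]
force: [-0.2, 0.5, -2.1]
grip_width: 0.641
```

```bash
python3 - <<'E'
from h import *
goal([.4450,-.2628,.0425],89.55)
E
```

```text
t 18.9 pos [ 0.4451 -0.2608  0.047 ] xyaw 89.73 F [-0.2  0.5 -2.1] w 0.641 j [-0.66  0.26 -0.48  0.83  0.    0.92]
ROW [-0.0005 -0.0009  0.0015 -0.002  -0.      0.0045]
```

Emit:
{"name": "servo_tool", "arguments": {
  "commands": [
    [0,-0.001,0.0015,-0.002,0,0.002,1],
    [0,-0.001,0.0015,-0.002,0,0.003,1],
    [0,-0.001,0.0015,-0.002,0,0.004,1],
    [0,-0.001,0.0015,-0.002,0,0.004,1]
  ]
}}

```text
time: 19.3
tool_pos: [0.4454, -0.2631, 0.0435]
orientation: [0.71, 0.704, -0.0, 0.0]
force: [-0.8, -0.2, -2.4]
grip_width: 0.643
```

```bash
python3 - <<'E'
from h import *
goal([.4450,-.2628,.0420],89.55)
im=get_image("side"); cv2.imwrite("pics/s18.png",cv2.resize(im[120:220,220:370],None,fx=4,fy=4)[:,:,::-1])
E
```

```text
t 19.3 pos [ 0.4454 -0.2631  0.0435] xyaw 89.54 F [-0.8 -0.2 -2.4] w 0.643 j [-0.66  0.26 -0.48  0.82 -0.    0.92]
ROW [-0.0001  0.0003 -0.      0.0003 -0.0004  0.0015]
```

View pics/s18.png

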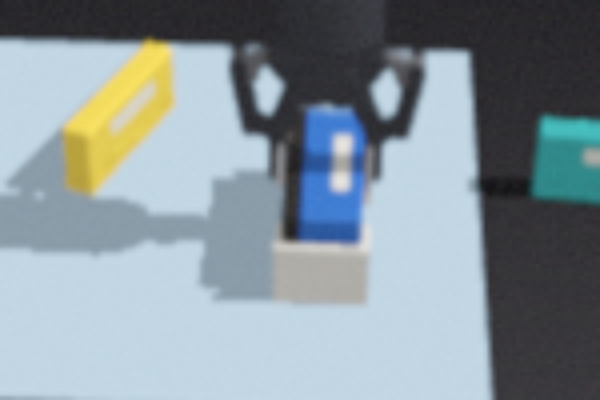

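Emit:
{"name": "servo_tool", "arguments": {
  "commands": [
    [0,0,0,0,0,0.001,1],
    [0,0,0,0,0,0.002,1],
    [0,0,0,0,0,0.002,1]
  ]
}}

```text
time: 19.65
tool_pos: [0.4456, -0.2633, 0.0423]
orientation: [0.71, 0.704, -0.0, 0.0]
force: [-2.4, 1.2, 4.5]
grip_width: 0.646
```

Emit:
{"name": "servo_tool", "arguments": {
  "commands": [
    [0,0,0,0,0,0,0],
    [0,0,0,0,0,0,0],
    [0,0,0,0,0,0,0],
    [0,0,0,0,0,0,0],
    [0,0,0,0,0,-0.01,0],
    [0,0,0,0,0,-0.05,0],
    [0,0,0,0,0,-0.1,0],
    [0,0,0,0,0,-0.14,0],
    [0,0,0,0,0,-0.16,0],
    [0,0,0,0,0,-0.16,0]
  ]
}}

```text
time: 20.65
tool_pos: [0.448, -0.2651, 0.2073]
orientation: [0.71, 0.704, 0.0, 0.005]
force: [1.3, 0.3, -0.1]
grip_width: 1.001
```

```bash
python3 - <<'E'
from h import *
P,q,s=st(); im=get_image("wrist"); cv2.imwrite("pics/w20.png",im[:,:,::-1]); np.savez("w20.npz",P=P,q=q)
im=get_image("side"); cv2.imwrite("pics/s20.png",im[:,:,::-1])
goal([.4450,-.2628,.2],89.55)
E
```

```text
t 20.75 pos [ 0.4456 -0.2632  0.2027] xyaw 89.54 F [-0.2  1.2 -0.5] w 1.0 j [-0.66  0.1  -0.3   1.17 -0.    0.92]
ROW [ 0.0004  0.0008 -0.0001  0.0004 -0.0006  0.0027]
```

View pics/w20.png

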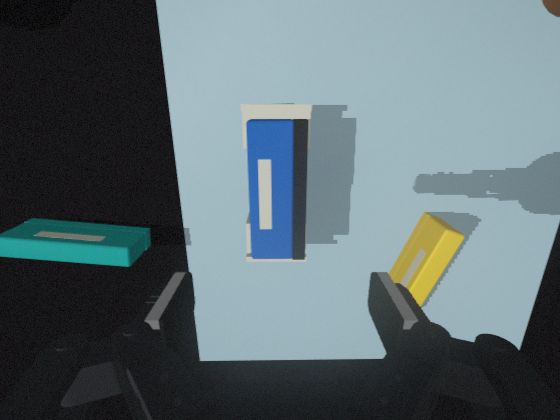

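View pics/s20.png

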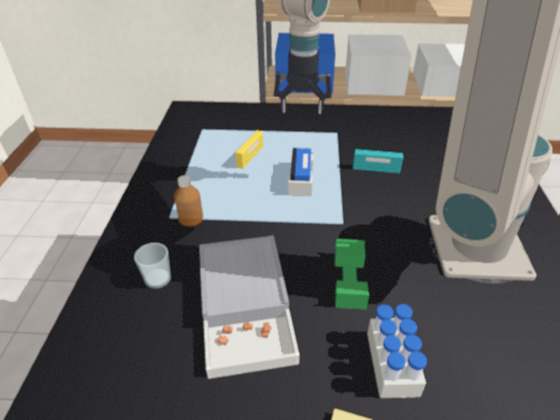

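```bash
python3 - <<'E'
from h import *
d=np.load("w20.npz"); pose=(d["P"],d["q"])
c=np.array([ray("wrist",p,.064,pose)[:2] for p in((247.5,121),(308,121),(250.5,259),(306,259))])*1000
print(c.round(1),"centre",c.mean(0),np.linalg.norm(c[0]-c[2]),np.linalg.norm(c[0]-c[1]),np.degrees(np.arctan2(*(c[0]-c[2])[::-1])),np.degrees(np.arctan2(*(c[1]-c[3])[::-1])))
im=cv2.imread("pics/w20.png")[95:270,220:330]; cv2.imwrite("pics/c20.png",cv2.resize(im,None,fx=3.4,fy=3.4,interpolation=cv2.INTER_CUBIC))
im=get_image("top");cv2.imwrite("pics/top20.png",im[:,:,::-1])
E
```

```text
[[ 419.8 -194.7]
 [ 473.7 -195.1]
 [ 416.9 -332.5]
 [ 474.6 -333.1]] centre [ 446.22679291 -263.85042282] 137.79668446088363 53.92554480064372 88.78922139262265 90.36767013941363
```

View pics/c20.png

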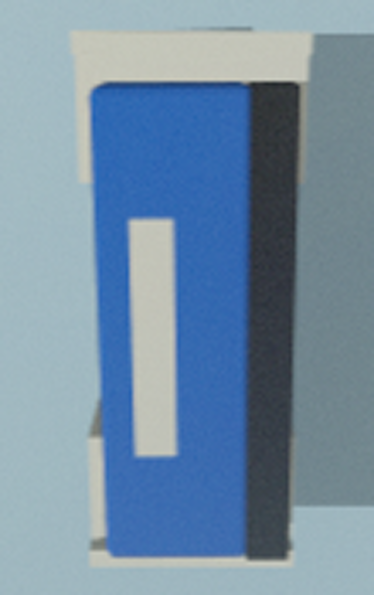

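View pics/top20.png

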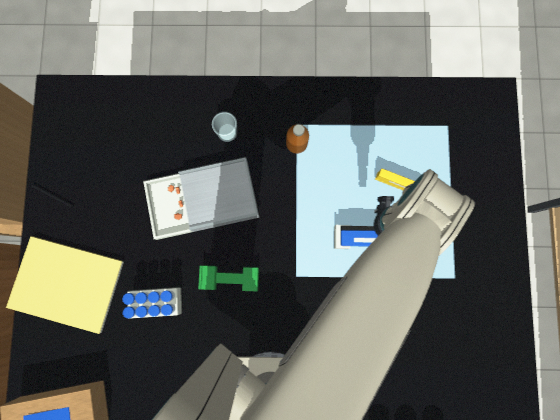

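```bash
python3 -c "
from h import *
print(sign_off()); print(state()['time'])"
```

```text
the job is handed in; nothing more can be done
None
the job is handed in; nothing more can be done
```

The job is done and handed in at about 20.8 s.

- **Wiping:** I took the blue scraper upright and wiped the plate in one pass. The last side and top pictures show the plate clear and all five chips in the trough, two of them touching.
- **Laying down:** I stood the scraper on the pale blue pad, let go, tipped it onto its broad face with the closed fingers, and let it lie free.
- **Parking:** I then took it across its 56 mm width and set it on the white rests. The last wrist picture shows it flat, square to about 1° and between the end stops. I measured its centre at (0.446, -0.264) m against about (0.445, -0.2625) m for the rests. That is within about 1.5 mm, inside the 2 mm camera calibration.
- **Other checks:** The gripper is open and about 0.14 m clear of the scraper. The bottle, beaker and tube rack stand at the same pixels as at the start. The largest force read at the end of any move was about 6 N.
- **Disagreement:** The top camera and wrist camera differed by 2–5 mm on the station and the scraper. I worked from the wrist views. No check failed.

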